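Open up the coffee grinder for cleaning and take off its burr cap

TASK

Get the coffee grinder ready for cleaning: its stiff lid has nothing to take hold of, so push the butter knife's blade into the notch at the lid's front edge, lever the lid up with it (no fingers on the lid until the blade has raised it), swing the lid right back past upright, and lay the knife down flat on the worktop. Then unscrew the round fluted burr cap under the lid: nobody remembers whether its thread is right- or left-handed, so feel with a light turn each way which one loosens it, rather than yanking it out against the thread. Finish still holding the cap in the gripper, lifted a good 5 cm straight above the grinder, and leave the mug, the small bowl and the coffee scoop where they are.

Things in the scene. Friction and masses are not known exactly. Their poses are not given: they have to be found in the camera images.
- grinder: coffee grinder, fixed: aluminium box on a black plinth; drawer, dial and button on its front. 168 mm deep (x -88 to +80), 140 wide (y +-70), flat deck at z = 125 (mm, own frame). Origin: on the worktop under the axis of the burr cap; x points from its front, which faces the robot within 0.3 rad, to its rear; z up
- pry_notch (a point): middle of the deck's front edge (grinder x -88, y 0, z 125), 14 mm before the lid's front wall (x -74 to -70). The notch is an opening in the wall's lower edge, 34 mm wide (y +-17), 7 mm high above the deck. A blade pushed in level along grinder +x, about 3 mm above the deck, passes under the wall; the deck's edge is the fulcrum. Behind the wall 40 mm are free
- grinder_lid (a joint): angle of the black lid, a hollow cover 154 x 140 x 42 mm, walls 4 mm, open below, lying on the deck. 0 shut; grows as the front edge rises; 1.57 upright; ends at 2.3, leaning back. Stiff hinge (0.22 N m): 2 to 3 N raise the front edge, and it stays where it is left
- lid_hinge (a point): middle of the lid's hinge line, which runs along grinder y at the rear edge of the deck (x +80, z 125); the lid's front edge is 154 mm from it
- lid_lip (a point): middle of the notch's upper edge, on the outer face of the lid's front wall, 7 mm above the deck when shut; moves with the lid
- burr_cap: round steel screw cap under the lid, on the grinder's axis: fluted head 40 mm across, its top 29 mm above the flange's underside; flange 50 mm across, 4 thick; below it a stem with two lugs, 21 mm long, hidden in the socket. 0.12 kg. Origin: centre of the flange's underside; z up; a dark groove across the top runs along its x. Its yaw is its turn (the grinder's when tight)
- cap_seat (a point): centre of the steel toothed ring (84 mm across) on which the cap's flange sits, grinder z = 128. The quick thread starts tight: one way (right- or left-hand, differs from run to run, cannot be seen) the cap turns freely, climbs 3 mm in the first 1.0 rad, and lifts out at 1.1 to 2.0 rad of turn, no further. The other way it is blocked after 0.1 rad. Tight, it has 2 mm of play upwards
- butter_knife: butter knife lying on its handle: dark wooden handle 100 mm long, 18 wide, 20 high; straight thin steel blade lying flat, 18 mm wide, 2.5 thick, 100 long. Origin: centre of the handle's underside; +x towards the blade's tip (at x = +150); blade's middle plane 10 mm above the handle's underside. 0.08 kg
- mug: white mug near the work, 84 x 123 x 91 mm; leave it alone. Origin: centre of its underside
- small_bowl: small grey-blue bowl, 65 mm across and 35 mm high; leave it alone. Origin: centre of its underside
- coffee_scoop: metal coffee scoop with a long handle lying on the worktop, 47 x 144 x 24 mm; leave it alone. Origin: centre of its underside
There are look-alikes about, which are no part of the job. Of the things like the butter_knife, leave any that is orange; of the rest the larger one is meant.

How it is judged:
On the way, in this order (a step that is already met when the one before it is completed fails the run):
1. the lid is levered up by the knife's blade (value of joint grinder_lid above 0.15 rad and contact force between butter_knife and grinder_lid above 0.2 N), for 0.1 s.
2. the lid is swung back past upright and the knife has been laid flat on the worktop and let go (value of joint grinder_lid above 1.57 rad and contact force between butter_knife and the fingers below 0.1 N and height (world z) of butter_knife below 0.03 m and angle between butter_knife's own x axis and vertical between 1.37 and 1.77 rad), for 0.2 s.
3. the cap is unscrewed and lifted out of its socket (z of burr_cap in the frame of grinder above 0.152 m), for 0.1 s.
At the end, for the whole second after the job is handed in: The gripper holds the burr cap still, its flange at least 30 mm above its seat (stem clear of the socket) and its axis within 100 mm of the grinder's, touching nothing else; the lid stands open past upright (over 1.57 rad); the knife lies flat on the worktop, let go (z of burr_cap in the frame of grinder above 0.158 m and horizontal distance between burr_cap and grinder below 0.1 m and contact force between burr_cap and the fingers above 1 N and contact force between burr_cap and grinder below 0.1 N and linear speed of burr_cap below 0.03 m/s and value of joint grinder_lid above 1.57 rad and contact force between butter_knife and the arm below 0.1 N and linear speed of butter_knife below 0.02 m/s and height (world z) of butter_knife below 0.03 m and angle between butter_knife's own x axis and vertical between 1.37 and 1.77 rad); the arm keeps its last pose, push and grip.
It fails at once if the hand touches the lid before the blade has raised it (value of joint grinder_lid below 0.15 rad and contact force between the arm and grinder_lid above 1 N).
It fails at once if the cap is yanked against its thread (contact force between burr_cap and grinder above 60 N).
It fails at once if the mug is pushed about (distance of mug from where it was at the start of the episode above 0.03 m).
It fails at once if the small bowl is pushed about (distance of small_bowl from where it was at the start of the episode above 0.03 m).
It fails at once if the coffee scoop is pushed about (distance of coffee_scoop from where it was at the start of the episode above 0.03 m).
It also fails if it takes over 72 s, if anything falls off the work surface, if the arm or the gripper's body presses on something with over 40 N, if the wrist force passes 120 N, or if a joint passes its speed limit or range.

ROBOT

A 6-joint arm with a two-finger parallel gripper is mounted at the origin on a cart in front of the work surface, level with it; the furniture and walls round the work are solid. World frame = base frame: x ahead of the robot, y to its left, z up, the work surface at z = 0. Lengths are in m, angles in rad, forces in N, time in s.
With the tool pointing down it reaches from about 0.4 to 0.825 m from the base axis. Payload 7 kg.
Tool frame: the origin (TCP) lies on the centre line of the jaws, within the pads' length; the fingertips stand 14 mm ahead of it and the grasp point (between the pads) lies 5 mm behind it; z points along the fingers, y is the line along which they close (so a half turn about z gives the same grasp; the last joint's range is limited). The gripper opens to 88 mm and grips with 3 to 60 N. Pads are 19 mm wide; open, the fingers measure 130 mm over their backs; the gripper's body (78 mm by 193 mm) begins 47 mm behind the grasp point.
Start: joints at [-0.834, 0.359, 0.012, 0, -1.224, -0.288], TCP at [0.293, -0.608, 0.215] pointing down, gripper open.
Joint ranges: [-3.07, 3.07], [-1.43, 2.12], [-1.02, 1.25], [-3.03, 1.67], [-3.05, -0], [-3.03, 3.03]. Speed limits (rad/s): [2.39, 2.39, 3.01, 3.14, 3.14, 3.14].

INTERFACE

Orientations are given as [roll, pitch, yaw] about the fixed x, y, z axes, in that order (R = Rz(yaw) Ry(pitch) Rx(roll)).
In Python, from station import arm gives the robot as it stands.
- The arm moves only by the tool move_arm, never from a script. Its argument "rows" is a list of rows, each an object with "translation": the shift along the tool's x, y, z in cm, a list of three; "rot": the turn, a rotation vector about the tool's x, y, z in degrees, a list of three; "hand": the closure, from 0 (fully open) to 1 (shut). A call has 1 to 8 rows; each row is the pose to reach, as a shift and turn from the pose commanded when the call began, along the tool's axes at that moment; what a row does not reach only later rows make up. A row lasts 1/12 s, in which the tool goes at most 41.7 mm and 7.16 degrees, less where a joint would pass 70% of its speed; a pose out of reach is approached as far as the arm can. A call with a gripper value outside its range is refused whole. The fingers move at their own pace and stop on an object; "squeeze" is the grip in N (left out, the last holds). Time passes only in rows, so rows that repeat a pose let the fingers close. It gives the time, the measured TCP pose, the force, the opening and the grip force at its end, in the units of the state.
- arm.get_state(): the state, without advancing time (a new reading comes with each control period).
- arm.grab_frame(name): name is "side" or "top" or "wrist"; returns (picture, depth): 384x512x3 uint8, red, green, blue; 384x512 float32, m along the optical axis (not along the pixel's ray), 0 where there is no reading.
- arm.camera_params(name): a dict with "vfov" (degrees; the focal length in pixels is half the picture's height over the tangent of half this angle, whatever the lens; pixels are square), "cx", "cy" (the principal point, pixels), "position" and "orientation" of the camera in the world; the wrist camera has in their place "tool_from_camera" (4x4, takes a point from camera to tool coordinates, whose origin is the TCP and whose axes are the flange's). Camera axes: x right, y down, z forward; pixel columns grow to the right and rows downward; lengths in m; the calibration is good to about 2 mm. A picture is of the moment at which its call begins: read the wrist's pose just before it. camera_params takes no time and is no camera call.
- arm.job_done(): hands the job in; it is judged then, once.
Trained networks look in the newest picture that a camera, given by its name, has taken for a name from the list of things; names that differ only in an ending like _2 or _b are one class to them, and where a whole thing is asked for, a point or a joint stands for the part that bears it (a point fixed in the world has none). Each returns a list of dicts, best first, with "p" (0 to 1); they miss things now and then, are a little off and sometimes report something else, mostly with a low value. They report only what shows in the picture. A call takes as long as a camera call. They do not tell look-alikes from the thing itself.
- arm.search_frame(label, camera): "point" ([x, y, z] in m, in the coordinates of the camera as it stood for that picture, good to about 4 mm: the middle of the surface that is visible of it).
- arm.pinpoint(label, camera): "point" ([x, y, z] in m, in the coordinates of the camera as it stood for that picture, good to about 4 mm: a listed point, or the origin of a listed thing).
The state is a dict: "t": time; "q": joint angles; "qd": joint speeds; "joint_efforts": joint torques, N m; "eef_pos": TCP position; "ee_rot": TCP orientation; "force": force on the tool from outside, world axes, zero at the start; "moment": the same for the moment, N m; "width": finger opening in m; "gripper_force": force on a finger pad.
Only numpy, scipy, OpenCV 4.12 (cv2) and the standard library are available. Lean on these libraries where they do the work, as an engineer would, in place of code of your own. Each camera call takes 0.05 s, during which the arm holds its last target. There are 200 camera calls.

## Working session

There is one attempt and no reset: what is moved stays moved. The work goes in short steps, Python scripts to look and compute and a tool call to move; the robot and the scene stay as the last step left them, time stands still between calls to the robot, and variables do not carry over. Pictures are saved under pics/ and viewed, at most 10 in all, crops included, and the job is handed in when it is done.

Besides the shell and the picture viewer there is one more tool, called after "Request:" as name([rows], argument=value, ...), one row to a line, values as JSON. move_arm: Moves the arm, as the interface text tells. Its arguments: {"type":"object","properties":{"rows":{"type":"array","items":{"type":"object","properties":{"translation":{"type":"array","items":{"type":"number"}},"rot":{"type":"array","items":{"type":"number"}},"hand":{"type":"number"}}}},"squeeze":{"type":"number"}},"required":["rows"]}

```bash
mkdir -p pics; ls
cat > h.py <<'E'
import numpy as np, cv2
from scipy.spatial.transform import Rotation as R
from station import arm
def rot(o):
    o=np.array(o,float)
    if o.shape==(3,3): return o
    return R.from_euler('xyz',o).as_matrix() if o.size==3 else R.from_quat(o).as_matrix()
def tool():
    s=arm.get_state(); T=np.eye(4); T[:3,:3]=rot(s['ee_rot']); T[:3,3]=s['eef_pos']; return T
def cam(n,T=None):
    p=arm.camera_params(n)
    if n=='wrist': return (tool() if T is None else T)@np.array(p['tool_from_camera'])
    M=np.eye(4); M[:3,:3]=rot(p['orientation']); M[:3,3]=p['position']; return M
def w(M,pt): return M[:3,:3]@np.array(pt)+M[:3,3]
def f(n):
    p=arm.camera_params(n); return 192/np.tan(np.radians(p['vfov'])/2),p['cx'],p['cy']
def cloud(n,d,M):
    F,cx,cy=f(n); v,u=np.mgrid[:384,:512]
    P=np.stack([(u-cx)/F*d,(v-cy)/F*d,d],-1)
    return P@M[:3,:3].T+M[:3,3]
def px(n,M,P):
    F,cx,cy=f(n); c=M[:3,:3].T@(np.array(P)-M[:3,3]); return (c[0]/c[2]*F+cx,c[1]/c[2]*F+cy)
E
python3 - <<'E'
from h import *
print(arm.camera_params('top'),arm.camera_params('side'),arm.camera_params('wrist'),arm.get_state())
for n in ['top','side']:
    im,d=arm.grab_frame(n); M=cam(n)
    cv2.imwrite(f'pics/{n}.png',cv2.resize(im[:,:,::-1],(800,600))); np.savez(f'{n}.npz',im=im,d=d)
    for l in ['butter_knife','grinder','pry_notch','lid_hinge','lid_lip','mug','small_bowl','coffee_scoop']:
        for r in arm.pinpoint(l,n): print(n,l,round(r['p'],2),w(M,r['point']).round(3),np.round(px(n,M,w(M,r['point']))))
E
```

```text
pics
{'vfov': 51.31005869951043, 'cx': 262.2587185782066, 'cy': 192.99446474154917, 'position': array([ 0.37674868, -0.17993366,  1.09760776]), 'orientation': array([-3.00188734,  0.00407277, -1.58171557])} {'vfov': 56.453289390698096, 'cx': 252.7814894667424, 'cy': 189.94156691132784, 'position': array([-0.03914931, -0.9242714 ,  0.69672851]), 'orientation': array([-2.13904594,  0.01617642, -0.60339787])} {'vfov': 58.919432647464234, 'cx': 253.01885200293742, 'cy': 193.43704089692022, 'tool_from_camera': array([[ 3.95749200e-04, -9.56772383e-01, -2.90837499e-01,
         7.79564886e-02],
       [ 9.99999920e-01,  3.96789186e-04,  5.53994355e-05,
        -6.17214129e-04],
       [ 6.23965246e-05, -2.90837498e-01,  9.56772463e-01,
        -1.68698485e-01],
       [ 0.00000000e+00,  0.00000000e+00,  0.00000000e+00,
         1.00000000e+00]])} {'t': 0.0, 'q': array([-8.33905618e-01,  3.59379590e-01,  1.10646449e-02, -3.66137790e-04,
       -1.22410084e+00, -2.88125312e-01]), 'qd': array([-0.002448  ,  0.00093784, -0.00011225, -0.00067652, -0.00029545,
        0.00081925]), 'joint_effort
[... 844 characters left out ...]
. 237.]
top lid_lip 0.87 [0.54  0.052 0.128] [169. 183.]
top lid_lip 0.72 [ 0.755 -0.173 -0.002] [260. 115.]
top mug 0.69 [ 0.617 -0.423 -0.003] [349. 162.]
top small_bowl 0.75 [ 0.758 -0.177 -0.004] [261. 115.]
top coffee_scoop 0.59 [ 0.412  0.075 -0.003] [171. 237.]
side butter_knife 0.7 [ 0.462 -0.342  0.   ] [285. 251.]
side butter_knife 0.66 [ 0.229 -0.365 -0.003] [219. 294.]
side grinder 0.87 [ 0.616  0.034 -0.001] [255. 180.]
side pry_notch 0.87 [0.526 0.047 0.124] [231. 156.]
side lid_hinge 0.75 [0.527 0.045 0.124] [231. 156.]
side lid_hinge 0.56 [0.692 0.019 0.122] [274. 147.]
side lid_lip 0.66 [0.543 0.049 0.131] [235. 153.]
side coffee_scoop 0.63 [ 0.413  0.076 -0.004] [202. 193.]
```

View pics/top.png

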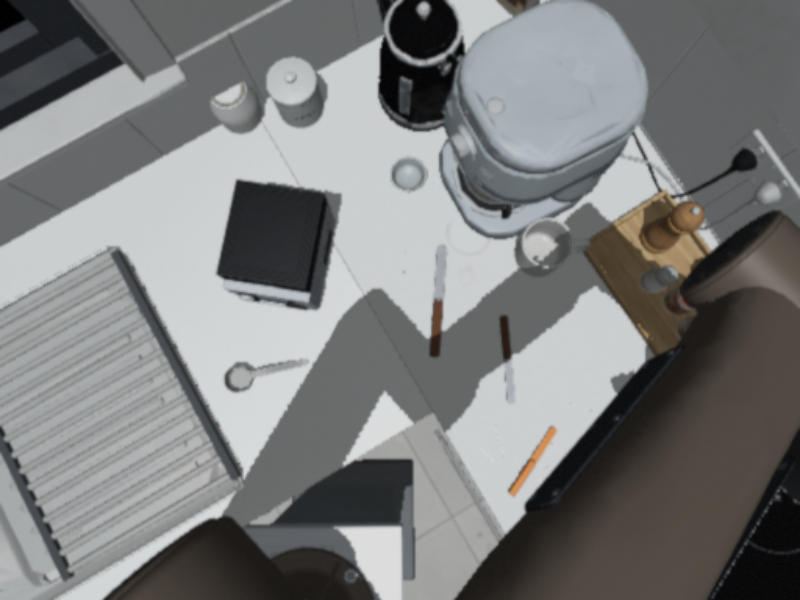

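View pics/side.png

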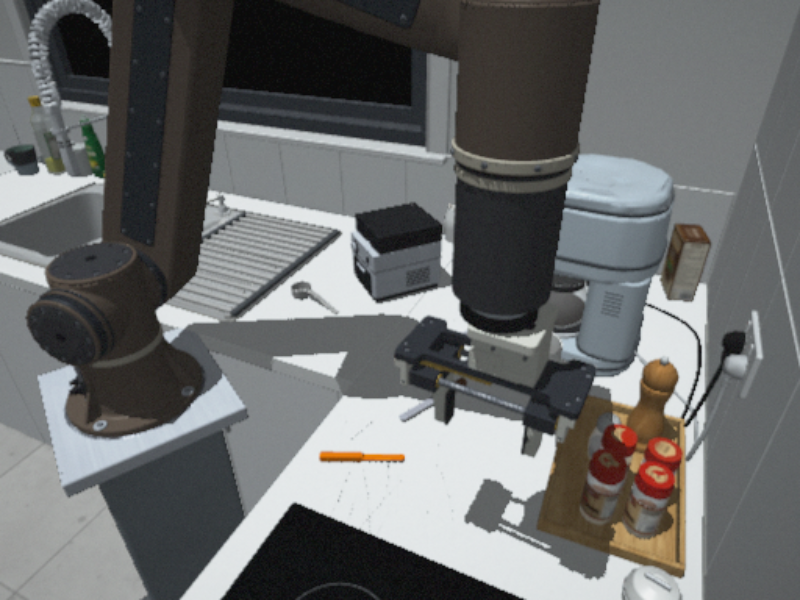

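Top picture (800x600): the candidates are knife A (437,300), dark handle with the blade pointing up the picture; knife B (507,360), dark and smaller; and the orange knife (532,460). A is the larger non-orange one. The grinder is at (275,240), its front facing down the picture. The bowl (408,173), mug (545,245) and scoop (265,372) stay put.

Run:
```python
from h import *
z=np.load('top.npz'); im,d=z['im'],z['d']; M=cam('top'); P=cloud('top',d,M)
# lid top
m=(P[...,2]>.155)&(P[...,2]<.18)&(P[...,0]>.48)&(P[...,0]<.75)&(P[...,1]>-.1)&(P[...,1]<.16)
q=P[m]; print('lidtop',m.sum(),np.median(q[:,2]),cv2.minAreaRect((q[:,:2]*1000).astype(np.float32)))
rect=cv2.boxPoints(cv2.minAreaRect((q[:,:2]*1000).astype(np.float32)));print(rect)
# knife regions
tab=np.median(P[(abs(P[...,2])<.02)][:,2]);print('table',tab)
for nm,(u0,u1,v0,v1) in {'A':(270,292,150,235),'B':(315,335,195,262)}.items():
    s=np.zeros((384,512),bool); s[v0:v1,u0:u1]=1
    hsv=cv2.cvtColor(im,cv2.COLOR_RGB2HSV)
    hd=s&(im[...,0].astype(int)-im[...,2]>25)
    pts=P[hd]; r=cv2.minAreaRect((pts[:,:2]*1000).astype(np.float32)); print(nm,hd.sum(),r,np.median(pts[:,2]),pts[:,:2].mean(0))
    x=pts[:,:2]-pts[:,:2].mean(0); U=np.linalg.svd(x,full_matrices=False)[2][0]; print('axis',U,np.degrees(np.arctan2(U[1],U[0])))
    hi=s&(P[...,2]>tab+.005)&~hd; b=P[hi]; print('blade',hi.sum(),b[:,:2].mean(0) if len(b) else 0, np.median(b[:,2]) if len(b) else 0)
cv2.imwrite('pics/crop.png',cv2.resize(im[140:270,255:345,::-1],None,fx=5,fy=4.6,interpolation=cv2.INTER_CUBIC)[:600])
```

```text
lidtop 3728 0.16835344865549284 ((617.6355590820312, 35.070655822753906), (141.17425537109375, 154.25662231445312), 79.88910675048828)
[[529.31323  -20.880066]
 [681.1742   -47.96042 ]
 [705.9579    91.02138 ]
 [554.0969   118.10173 ]]
table 0.0005716329412306376
A 112 ((497.7865295410156, -223.2635955810547), (13.581292152404785, 60.38249206542969), 85.8841781616211) 0.01911349969177556 [ 0.49887635 -0.22322292]
axis [-0.99548032  0.09496809] 174.5505167343111
blade 367 [ 0.53854532 -0.22661232] 0.013020840000928846
B 0 ((0.0, 0.0), (0.0, 0.0), 0.0) nan [nan nan]
  return _methods._mean(a, axis=axis, dtype=dtype,
  ret = ret.dtype.type(ret / rcount)
<stdin>:13: RuntimeWarning: Mean of empty slice.
  ret = um.true_divide(
<stdin>:14: RuntimeWarning: Mean of empty slice.
Traceback (most recent call last):
IndexError: index 0 is out of bounds for axis 0 with size 0
```

```bash
cat >> h.py <<'E'
def go(pos,rpy_deg=None,Rm=None):
    T=tool(); A=T[:3,:3]; Rt=Rm if Rm is not None else R.from_euler('xyz',rpy_deg,degrees=True).as_matrix()
    print('translation cm',(A.T@(np.array(pos)-T[:3,3])*100).round(2),'rot deg',np.degrees(R.from_matrix(A.T@Rt).as_rotvec()).round(1))
GY=np.radians(-10.11); G0=np.array([.6147,.0356,0])
def g(x,y,z): return G0+R.from_euler('z',GY).apply([x,y,z])
E
python3 - <<'E'
from h import *
z=np.load('top.npz'); im=z['im']
cv2.imwrite('pics/crop.png',cv2.resize(im[140:270,255:345,::-1],(415,600),interpolation=cv2.INTER_CUBIC))
go([.515,-.224,.22],[180,0,-185])
E
```

```text
translation cm [-36.68  24.97  -0.47] rot deg [ 0.   0.  30.7]
```

View pics/crop.png

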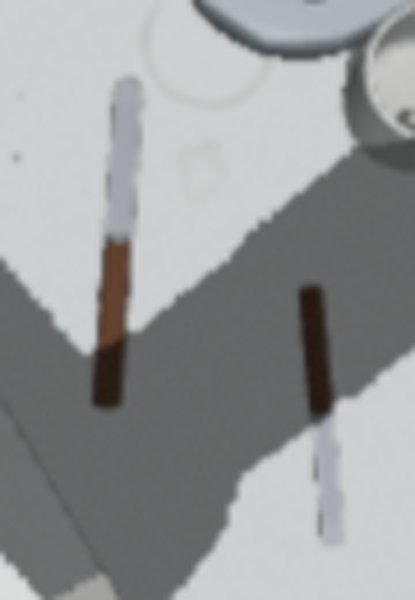

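The crop shows knife A (crop (118,240), brown handle below, blade up) about 1.25 times as long as B (crop (320,415)). A is the target.

Request:
move_arm([
  {"translation":[-36.7,25,0],"rot":[0,0,30.7],"hand":0},
  {"translation":[-36.7,25,0],"rot":[0,0,30.7],"hand":0},
  {"translation":[-36.7,25,0],"rot":[0,0,30.7],"hand":0},
  {"translation":[-36.7,25,0],"rot":[0,0,30.7],"hand":0},
  {"translation":[-36.7,25,0],"rot":[0,0,30.7],"hand":0},
  {"translation":[-36.7,25,0],"rot":[0,0,30.7],"hand":0},
  {"translation":[-36.7,25,0],"rot":[0,0,30.7],"hand":0},
  {"translation":[-36.7,25,0],"rot":[0,0,30.7],"hand":0},
])

```text
t: 1.57
eef_pos: [0.4564, -0.3247, 0.2156]
ee_rot: [-3.141, 0.001, 3.055]
force: [0.7, 0.0, 0.7]
width: 0.0874
gripper_force: 0.0
```

Run:
```python
from h import *
go([.515,-.224,.22],[180,0,-185])
```

```text
translation cm [-4.97 10.54 -0.43] rot deg [-0.  0.  0.]
```

Request:
move_arm([
  {"translation":[-5,10.5,-0.4],"rot":[0,0,0],"hand":0},
  {"translation":[-5,10.5,-0.4],"rot":[0,0,0],"hand":0},
  {"translation":[-5,10.5,-0.4],"rot":[0,0,0],"hand":0},
  {"translation":[-5,10.5,-0.4],"rot":[0,0,0],"hand":0},
  {"translation":[-5,10.5,-0.4],"rot":[0,0,0],"hand":0},
])

```text
t: 1.98
eef_pos: [0.5156, -0.2247, 0.2194]
ee_rot: [-3.142, 0.0, 3.058]
force: [0.1, 0.8, 0.3]
width: 0.0876
gripper_force: 0.0
```

Run:
```python
from h import *
T=tool(); print(T[:3,3])
im,d=arm.grab_frame('wrist'); M=cam('wrist',T); P=cloud('wrist',d,M)
cv2.imwrite('pics/w1.png',im[:,:,::-1])
for r in arm.pinpoint('butter_knife','wrist'): print(r['p'],w(M,r['point']))
tab=np.median(P[abs(P[...,2])<.015][:,2]); print('tab',tab)
m=(P[...,2]>tab+.004)&(P[...,2]<.035)&(abs(P[...,1]+.224)<.04)&(P[...,0]>.4)&(P[...,0]<.68)&(d>0)
n,lab,st,_=cv2.connectedComponentsWithStats(m.astype(np.uint8)); k=1+np.argmax(st[1:,4]); q=P[lab==k]
print(st[k],cv2.minAreaRect((q[:,:2]*1000).astype(np.float32)))
h=q[q[:,2]>tab+.0155]; print('handle',len(h),cv2.minAreaRect((h[:,:2]*1000).astype(np.float32)),np.median(h[:,2]))
c=q[:,:2].mean(0);U=np.linalg.svd(q[:,:2]-c,full_matrices=False)[2][0]; U*=np.sign(U[0]); s=(q[:,:2]-c)@U
hs=(h[:,:2]-c)@U
print('yaw',np.degrees(np.arctan2(U[1],U[0])),'ext',s.min(),s.max(),'hext',hs.min(),hs.max(),'tip',c+U*s.max(),'rear',c+U*s.min(),'origin',c+U*(s.max()-.15))
b=q[s>hs.max()+.005]; print('bladez',np.median(b[:,2]))
```

```text
[ 0.51556708 -0.22467799  0.21941457]
0.88 [ 4.62122945e-01 -3.43594407e-01  4.00311602e-04]
0.64 [ 0.48563307 -0.22333384  0.0020003 ]
tab -0.0006362547180326916
[ 245   87   17  170 2656] ((534.0809326171875, -226.7151641845703), (17.56576156616211, 198.95814514160156), 84.82381439208984)
handle 1513 ((485.7089538574219, -222.435546875), (17.09496307373047, 101.83358764648438), 84.83824920654297) 0.018911027502978572
yaw -5.12466962688109 ext -0.09085937400925245 0.10809539530940138 hext -0.09085937400925245 0.010966164930119024 tip [ 0.63313823 -0.23589254] rear [ 0.43497874 -0.21812127] origin [ 0.48373782 -0.22249407]
bladez 0.010547330637349417
```

View pics/w1.png

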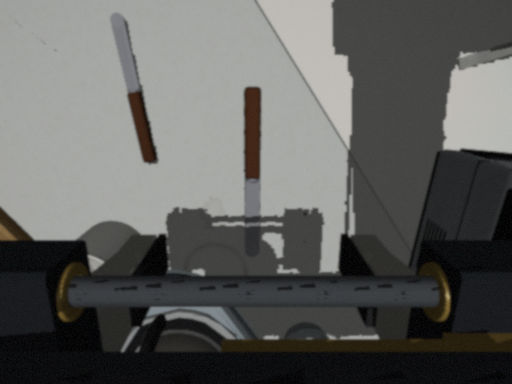

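Request:
move_arm([
  {"translation":[0.5,0,17],"rot":[0,0,0.2],"hand":0},
  {"translation":[0.5,0,17],"rot":[0,0,0.2],"hand":0},
  {"translation":[0.5,0,17],"rot":[0,0,0.2],"hand":0},
  {"translation":[0.5,0,17],"rot":[0,0,0.2],"hand":0},
  {"translation":[0.5,0,17],"rot":[0,0,0.2],"hand":0},
  {"translation":[0.5,0,20.2],"rot":[0,0,0.2],"hand":0},
  {"translation":[0.5,0,20.2],"rot":[0,0,0.2],"hand":0},
  {"translation":[0.5,0,20.2],"rot":[0,0,0.2],"hand":0},
])

```text
t: 2.75
eef_pos: [0.5091, -0.2267, 0.0179]
ee_rot: [-3.141, -0.002, 3.05]
force: [0.8, 0.4, 0.9]
width: 0.0875
gripper_force: 0.0
```

Request:
move_arm([
  {"translation":[0,0,0],"rot":[0,0,0],"hand":1},
  {"translation":[0,0,0],"rot":[0,0,0],"hand":1},
  {"translation":[0,0,0],"rot":[0,0,0],"hand":1},
  {"translation":[0,0,0],"rot":[0,0,0],"hand":1},
  {"translation":[0,0,0],"rot":[0,0,0],"hand":1},
  {"translation":[0,0,0],"rot":[0,0,0],"hand":1},
  {"translation":[0,0,0],"rot":[0,0,0],"hand":1},
  {"translation":[0,0,0],"rot":[0,0,0],"hand":1},
], squeeze=55)

```text
t: 3.42
eef_pos: [0.5097, -0.2258, 0.0174]
ee_rot: [3.142, 0.0, 3.051]
force: [-0.2, 0.2, 0.5]
width: 0.0397
gripper_force: 0.0
```

Request:
move_arm([
  {"translation":[0,0,0],"rot":[0,0,0],"hand":1},
  {"translation":[0,0,0],"rot":[0,0,0],"hand":1},
  {"translation":[0,0,0],"rot":[0,0,0],"hand":1},
  {"translation":[0,0,0],"rot":[0,0,0],"hand":1},
  {"translation":[0,0,0],"rot":[0,0,0],"hand":1},
  {"translation":[0,0,0],"rot":[0,0,0],"hand":1},
])

```text
t: 3.92
eef_pos: [0.5096, -0.2259, 0.0173]
ee_rot: [-3.142, -0.0, 3.051]
force: [0.0, 0.7, -0.1]
width: 0.0019
gripper_force: 0.0
```

Run:
```python
from h import *
s=arm.get_state(); print(s['width'],s['gripper_force'],s['eef_pos'],np.degrees(s['ee_rot']))
yaw=np.radians(-5.12); print('along knife',(s['eef_pos'][0]-.485)*np.cos(yaw)+(s['eef_pos'][1]+.2225)*np.sin(yaw))
# pre-insert: tip at grinder x=-100, grasp at knife x 25 => tcp grinder x -225
print(g(-225,0,0) if 0 else g(-.225,0,.137))
```

```text
0.0019175203665475666 0.0 [ 0.50963217 -0.22586244  0.017251  ] [-1.79998799e+02 -6.16609254e-03  1.74813045e+02]
along knife 0.024833956941698536
[0.39319367 0.07509617 0.137     ]
```

Run:
```python
from h import *
T=tool()
for n in ['wrist','top']:
    im,d=arm.grab_frame(n); M=cam(n,T)
    for r in arm.pinpoint('butter_knife',n): print(n,r['p'],w(M,r['point']))
    if n=='wrist': cv2.imwrite('pics/w2.png',im[:,:,::-1])
```

```text
wrist 0.74 [ 0.46342987 -0.34708154 -0.00251917]
top 0.67 [ 0.46796279 -0.33716512 -0.00119691]
top 0.66 [ 2.27365440e-01 -3.59145032e-01  1.48895805e-04]
top 0.47 [ 0.48751555 -0.22038145  0.0014457 ]
```

View pics/w2.png

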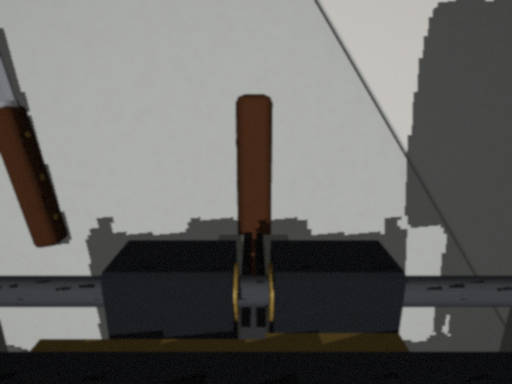

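The picture shows the handle (254,170) running up between the fingers (236–272, row 240), while the width reading says shut and empty. A small lift will show which is true.

Request:
move_arm([
  {"translation":[0,0,-2],"rot":[0,0,0],"hand":1},
  {"translation":[0,0,-4],"rot":[0,0,0],"hand":1},
  {"translation":[0,0,-4],"rot":[0,0,0],"hand":1},
])

```text
t: 4.37
eef_pos: [0.5119, -0.2264, 0.0607]
ee_rot: [-3.141, 0.005, 3.052]
force: [1.0, 0.0, 0.5]
width: 0.0002
gripper_force: 0.0
```

Run:
```python
from h import *
T=tool(); s=arm.get_state(); print(s['width'],s['gripper_force'],s['force'],T[:3,3])
im,d=arm.grab_frame('wrist'); M=cam('wrist',T); P=cloud('wrist',d,M)
q=(P-T[:3,3])@T[:3,:3]  # tool coords
for v in (120,160,200,230,245,260,280,300): 
    print(v,[tuple((q[v,u]*1000).round().astype(int)) for u in (225,240,248,254,260,268,285)])
np.savez('w3.npz',im=im,d=d)
m=(abs(q[...,1])<.02)&(abs(q[...,0])<.15)&(P[...,2]>.004)&(d>0)&(q[...,0]>.02)
print(m.sum(),np.median(P[m],axis=0))
```

```text
0.00024338034448012424 0.0 [1.00210516 0.03565155 0.54917235] [ 0.51193423 -0.22635072  0.06070607]
120 [(np.int64(59), np.int64(-19), np.int64(62)), (np.int64(59), np.int64(-9), np.int64(62)), (np.int64(60), np.int64(-3), np.int64(42)), (np.int64(60), np.int64(0), np.int64(41)), (np.int64(60), np.int64(4), np.int64(43)), (np.int64(60), np.int64(9), np.int64(43)), (np.int64(59), np.int64(21), np.int64(60))]
160 [(np.int64(32), np.int64(-19), np.int64(60)), (np.int64(32), np.int64(-9), np.int64(62)), (np.int64(36), np.int64(-3), np.int64(41)), (np.int64(36), np.int64(1), np.int64(42)), (np.int64(36), np.int64(4), np.int64(42)), (np.int64(35), np.int64(9), np.int64(44)), (np.int64(32), np.int64(22), np.int64(61))]
200 [(np.int64(3), np.int64(-20), np.int64(61)), (np.int64(3), np.int64(-9), np.int64(62)), (np.int64(9), np.int64(-3), np.int64(42)), (np.int64(9), np.int64(1), np.int64(41)), (np.int64(10), np.int64(4), np.int64(40)), (np.int64(8), np.int64(10), np.int64(45)), (np.int64(3), np.int64(23), np.int64(61))]
230 [(np.int64(-21), np.int64(-21), np.int64(63)), (np.int64(-20), np.in
[... 857 characters left out ...]
(8), np.int64(-94))]
280 [(np.int64(37), np.int64(-6), np.int64(-101)), (np.int64(33), np.int64(-3), np.int64(-94)), (np.int64(30), np.int64(-1), np.int64(-90)), (np.int64(31), np.int64(0), np.int64(-91)), (np.int64(31), np.int64(2), np.int64(-91)), (np.int64(34), np.int64(4), np.int64(-96)), (np.int64(36), np.int64(7), np.int64(-100))]
300 [(np.int64(31), np.int64(-7), np.int64(-101)), (np.int64(29), np.int64(-3), np.int64(-97)), (np.int64(27), np.int64(-1), np.int64(-94)), (np.int64(26), np.int64(0), np.int64(-93)), (np.int64(27), np.int64(2), np.int64(-94)), (np.int64(29), np.int64(3), np.int64(-98)), (np.int64(32), np.int64(7), np.int64(-101))]
25988 [ 0.48377952 -0.22289535  0.16079841]
```

The handle stayed put, so the grip closed above it. The fingertips seem to end further back than the stated TCP offset, so I'll measure where they really are in the depth picture.

Run:
```python
from h import *
z=np.load('w3.npz'); im,d=z['im'],z['d']
p=np.array(arm.camera_params('wrist')['tool_from_camera'])
q=cloud('wrist',d,p)*1000
m=(d>0)&(q[...,2]<35)&(abs(q[...,1])<25)
for a in range(-60,36,5):
    k=m&(q[...,2]>=a)&(q[...,2]<a+5)
    if k.sum(): print(a,k.sum(),'x',q[k][:,0].min().round(),q[k][:,0].max().round(),'y',q[k][:,1].min().round(),q[k][:,1].max().round())
v=np.arange(228,262)
print([(int(i),round(float(q[i,243,2])),round(float(q[i,243,0]))) for i in v])
cv2.imwrite('pics/w3.png',cv2.resize(im[190:320,180:330,::-1],(690,598)))
```

```text
-60 396 x -11.0 -0.0 y -4.0 4.0
-55 32 x 8.0 11.0 y -4.0 4.0
-50 137 x 8.0 11.0 y -4.0 4.0
-45 122 x 8.0 11.0 y -6.0 6.0
-40 93 x 8.0 9.0 y -4.0 4.0
-35 142 x 5.0 11.0 y -6.0 6.0
-30 183 x 2.0 11.0 y -6.0 6.0
-25 165 x 7.0 11.0 y -16.0 16.0
-20 259 x 8.0 11.0 y -16.0 16.0
-15 52 x 8.0 10.0 y -7.0 9.0
[(228, 43, -11), (229, 44, -12), (230, 44, -13), (231, 43, -13), (232, 43, -14), (233, 43, -15), (234, 44, -15), (235, -16, 10), (236, -17, 10), (237, -19, 10), (238, -19, 10), (239, -21, 10), (240, -22, 10), (241, -23, 10), (242, -24, 10), (243, -24, 10), (244, -27, 10), (245, -28, 10), (246, -28, 10), (247, -29, 10), (248, -30, 10), (249, -29, 9), (250, -30, 9), (251, -29, 8), (252, -30, 8), (253, -29, 7), (254, -28, 6), (255, -30, 7), (256, -30, 6), (257, -29, 5), (258, -29, 5), (259, -30, 4), (260, -29, 4), (261, -43, 11)]
```

View pics/w3.png

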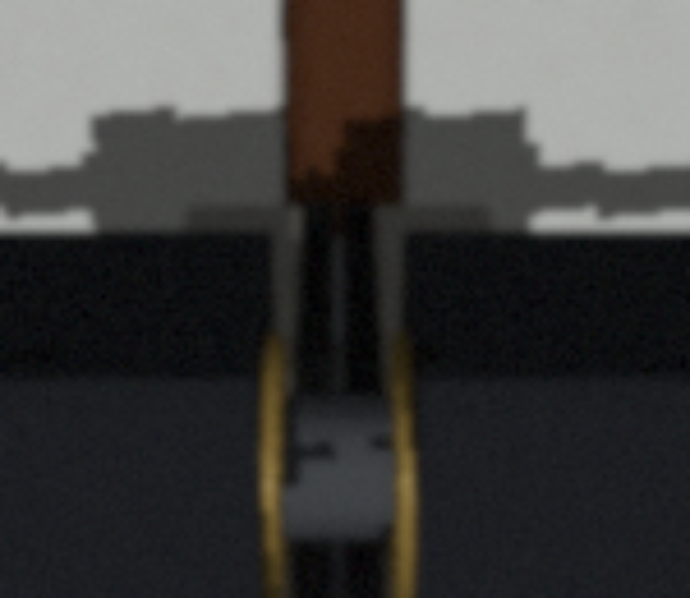

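The crop shows the closed fingertips at crop row 235, above the handle. By depth they end at tool z ≈ -15 mm rather than +14 mm, so the reported TCP sits about 28 mm ahead of its documented place; x and y look centred. I'll treat the real grasp point as tool z ≈ -34 mm, then open and go down the difference.

Request:
move_arm([
  {"translation":[0,0,0],"rot":[0,0,0],"hand":0.5},
  {"translation":[0,0,0],"rot":[0,0,0],"hand":0.5},
  {"translation":[0,0,0],"rot":[0,0,0],"hand":0.5},
  {"translation":[0,0,0],"rot":[0,0,0],"hand":0.5},
  {"translation":[0,0,0],"rot":[0,0,0],"hand":0.5},
  {"translation":[0,0,0],"rot":[0,0,0],"hand":0.5},
  {"translation":[0,0,0],"rot":[0,0,0],"hand":0.5},
  {"translation":[0,0,0],"rot":[0,0,0],"hand":0.5},
])

```text
t: 5.08
eef_pos: [0.5096, -0.2258, 0.0571]
ee_rot: [-3.142, -0.0, 3.051]
force: [-0.5, 0.5, 0.7]
width: 0.0432
gripper_force: 0.0
```

Request:
move_arm([
  {"translation":[0,0.2,3],"rot":[0,0,0],"hand":0.5},
  {"translation":[0,0.2,4.5],"rot":[0,0,0],"hand":0.5},
  {"translation":[0,0.2,5.5],"rot":[0,0,0],"hand":0.5},
  {"translation":[0,0.2,6.2],"rot":[0,0,0],"hand":0.5},
  {"translation":[0,0.2,6.6],"rot":[0,0,0],"hand":0.5},
  {"translation":[0,0.2,6.6],"rot":[0,0,0],"hand":0.5},
])

```text
t: 5.58
eef_pos: [0.5097, -0.2239, -0.0092]
ee_rot: [-3.142, -0.001, 3.051]
force: [0.3, -0.2, 0.3]
width: 0.0438
gripper_force: 0.0
```

Request:
move_arm([
  {"translation":[0,0,0],"rot":[0,0,0],"hand":1},
  {"translation":[0,0,0],"rot":[0,0,0],"hand":1},
  {"translation":[0,0,0],"rot":[0,0,0],"hand":1},
  {"translation":[0,0,0],"rot":[0,0,0],"hand":1},
  {"translation":[0,0,0],"rot":[0,0,0],"hand":1},
  {"translation":[0,0,0],"rot":[0,0,0],"hand":1},
], squeeze=55)

```text
t: 6.08
eef_pos: [0.5102, -0.2239, -0.0082]
ee_rot: [-3.141, 0.001, 3.051]
force: [-0.3, 0.1, 4.0]
width: 0.0174
gripper_force: 55.0
```

```bash
cat > t.py <<'E'
from h import *
def G(x,y,z,yaw=-190.11,pitch=0):
    Rm=R.from_euler('z',yaw,degrees=True).as_matrix()@R.from_euler('x',np.pi).as_matrix()@R.from_euler('y',pitch,degrees=True).as_matrix()
    print((x,y,z,yaw,pitch),g(x/1000,y/1000,z/1000).round(3),end=' '); go(g(x/1000,y/1000,z/1000),Rm=Rm)
E
python3 - <<'E'
from t import *
go([.393,-.2,.10],[180,0,-185.1]); G(-225,0,109.5)
E
```

```text
translation cm [ 11.88   1.32 -10.83] rot deg [-0.   0.1 -0.1]
(-225, 0, 109.5, -190.11, 0) [0.393 0.075 0.109] translation cm [ 14.35  28.72 -11.78] rot deg [-0.   0.1  4.9]
```

Request:
move_arm([
  {"translation":[1,0,-4],"rot":[0,0,0],"hand":1},
  {"translation":[4,0,-7],"rot":[0,0,0],"hand":1},
  {"translation":[8,0.5,-10],"rot":[0,0,1],"hand":1},
  {"translation":[12,1.5,-11.5],"rot":[0,0,2],"hand":1},
  {"translation":[13.5,5,-11.8],"rot":[0,0,3],"hand":1},
  {"translation":[14,9,-11.8],"rot":[0,0,4],"hand":1},
  {"translation":[14.3,13,-11.8],"rot":[0,0,5],"hand":1},
  {"translation":[14.3,17,-11.8],"rot":[0,0,5],"hand":1},
])

```text
t: 6.75
eef_pos: [0.3816, -0.0404, 0.1099]
ee_rot: [3.14, 0.002, 2.961]
force: [1.6, 0.6, -0.6]
width: 0.0174
gripper_force: 55.0
```

Run:
```python
from t import *
G(-225,0,109.5)
```

```text
(-225, 0, 109.5, -190.11, 0) [0.393 0.075 0.109] translation cm [ 0.93 11.57  0.06] rot deg [ 0.1  0.1 -0.2]
```

Request:
move_arm([
  {"translation":[0.9,4,0],"rot":[0,0,0],"hand":1},
  {"translation":[0.9,8,0],"rot":[0,0,0],"hand":1},
  {"translation":[0.9,11,0],"rot":[0,0,0],"hand":1},
  {"translation":[0.9,11.6,0],"rot":[0,0,0],"hand":1},
  {"translation":[0.9,11.6,0],"rot":[0,0,0],"hand":1},
  {"translation":[0.9,11.6,0],"rot":[0,0,0],"hand":1},
])

```text
t: 7.25
eef_pos: [0.3939, 0.0741, 0.1091]
ee_rot: [-3.141, -0.001, 2.965]
force: [-0.9, -0.3, -1.4]
width: 0.0175
gripper_force: 55.0
```

Run:
```python
from t import *
G(-225,0,109.5); s=arm.get_state(); print(s['force'],s['width'])
for n in ['side','top']:
    im,d=arm.grab_frame(n); M=cam(n); np.savez(n+'2.npz',im=im,d=d); P=cloud(n,d,M)
    # to grinder frame
    Q=(P-G0)@R.from_euler('z',GY).as_matrix()*1000
    for l in ['pry_notch','lid_lip','butter_knife']:
        for r in arm.pinpoint(l,n): print(n,l,round(r['p'],2),((w(M,r['point'])-G0)@R.from_euler('z',GY).as_matrix()*1000).round(1))
    b=(abs(Q[...,1])<25)&(Q[...,0]<-92)&(Q[...,0]>-175)&(Q[...,2]>105)&(Q[...,2]<150)&(d>0)
    q=Q[b]
    for a in range(-175,-92,10):
        k=q[(q[:,0]>=a)&(q[:,0]<a+10)]
        if len(k): print(n,a,len(k),'y',k[:,1].min().round(1),k[:,1].max().round(1),'z',np.median(k[:,2]).round(1))
    dk=(abs(Q[...,1])<60)&(Q[...,0]<-77)&(Q[...,0]>-87)&(Q[...,2]>115)&(Q[...,2]<135)&(d>0)
    print(n,'deck z',np.median(Q[dk][:,2]) if dk.sum() else None,dk.sum())
im=np.load('side2.npz')['im']
cv2.imwrite('pics/s2.png',cv2.resize(im[110:260,190:390,::-1],(800,600),interpolation=cv2.INTER_CUBIC))
```

```text
(-225, 0, 109.5, -190.11, 0) [0.393 0.075 0.109] translation cm [ 0.09  0.08 -0.04] rot deg [-0. -0. -0.]
[-0.94413613 -0.33852253 -1.3690203 ] 0.017465192610042726
side pry_notch 0.94 [-90.   -6.7 121.3]
side pry_notch 0.63 [-74.2  -0.4 131.7]
side lid_lip 0.86 [-73.6   2.3 131.8]
side butter_knife 0.85 [-309.9 -465.1   -3.8]
side butter_knife 0.7 [ -83.3 -401.3   -3.3]
side butter_knife 0.69 [-250.4    2.8  116.3]
side -175 10 y -8.5 10.8 z 128.8
side -165 8 y -8.9 6.9 z 128.3
side -155 8 y -8.4 6.9 z 128.9
side -145 7 y -5.5 6.9 z 129.1
side -135 8 y -9.6 6.0 z 128.2
side -125 9 y -6.3 9.4 z 128.2
side -115 7 y -9.4 6.5 z 129.1
side -105 4 y -4.6 22.6 z 118.5
side -95 3 y 19.3 23.9 z 107.9
side deck z 125.70585248160911 45
top lid_lip 0.98 [-74.9   1.2 124.2]
top butter_knife 0.92 [-250.1    0.4  115.9]
top butter_knife 0.69 [ -80.7 -394.1    1.5]
top butter_knife 0.48 [-3.091e+02 -4.545e+02  2.000e-01]
top -175 30 y -9.4 6.7 z 127.9
top -165 30 y -9.7 8.0 z 128.4
top -155 31 y -10.4 7.5 z 128.4
top -145 31 y -10.3 8.8 z 129.0
top -135 30 y -10.4 7.4 z 127.9
top -125 31 y -10.2 6.9 z 127.5
top -115 30 y -9.6 7.4 z 128.4
top -105 11 y -7.4 24.5 z 127.2
top -95 1 y 24.5 24.5 z 107.7
top deck z 124.93193304014703 195
```

View pics/s2.png

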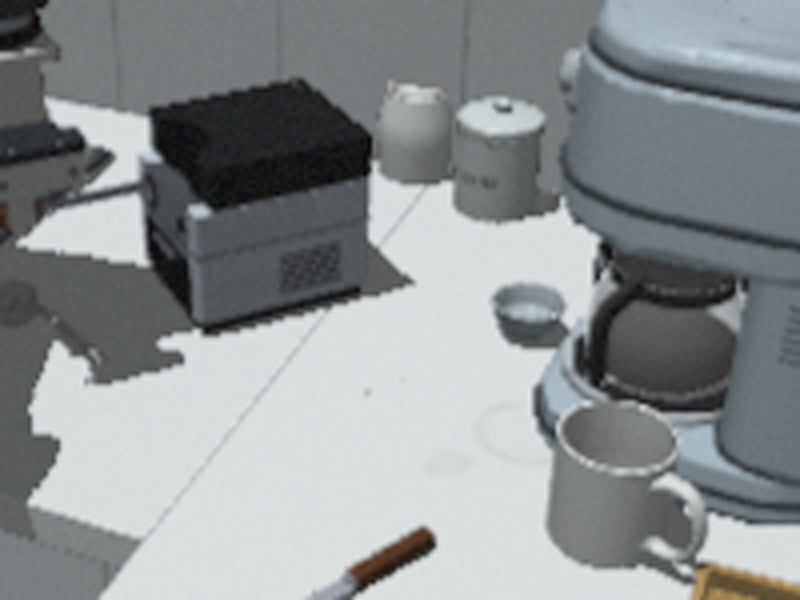

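The picture shows the level blade at (95,195) heading for the middle of the lid's front wall (notch around (150,185)). In the grinder frame the blade is at y ≈ -1.3 and its top at z ≈ 128.5, over the 125 deck. I'll raise it 0.8 mm and push it in.

Request:
move_arm([
  {"translation":[0,0.1,-0.08],"rot":[0,0,0],"hand":1},
  {"translation":[-1,0.1,-0.08],"rot":[0,0,0],"hand":1},
  {"translation":[-2,0.1,-0.08],"rot":[0,0,0],"hand":1},
  {"translation":[-2.7,0.1,-0.08],"rot":[0,0,0],"hand":1},
  {"translation":[-3.4,0.1,-0.08],"rot":[0,0,0],"hand":1},
  {"translation":[-4,0.1,-0.08],"rot":[0,0,0],"hand":1},
  {"translation":[-4,0.1,-0.08],"rot":[0,0,0],"hand":1},
])

```text
t: 8.23
eef_pos: [0.4352, 0.0679, 0.1098]
ee_rot: [-3.141, -0.0, 2.963]
force: [0.5, 0.7, -0.7]
width: 0.0174
gripper_force: 55.0
```

Request:
move_arm([
  {"translation":[-0.8,0,0],"rot":[0,0,0],"hand":1},
  {"translation":[-1.6,0,0],"rot":[0,0,0],"hand":1},
  {"translation":[-1.6,0,0],"rot":[0,0,0],"hand":1},
])

```text
t: 8.48
eef_pos: [0.4508, 0.0652, 0.11]
ee_rot: [-3.141, -0.0, 2.964]
force: [-0.2, 0.6, -0.5]
width: 0.0173
gripper_force: 55.0
```

Run:
```python
from t import *
T=tool(); s=arm.get_state(); print(s['force'],((T[:3,3]-G0)@R.from_euler('z',GY).as_matrix()*1000).round(1))
# plan: lid angle th, knife pitched up phi, lip contact at knife x c (from tcp), tcp to blade-bottom offset 19mm up
for th,phi in [(0,0),(.1,6),(.2,10),(.35,14),(.5,16)]:
    lx=80-154*np.cos(th)-7*np.sin(th)+4*np.cos(th); lz=125+154*np.sin(th)+7*np.cos(th)-4*np.sin(th)*0
    c=92; h=20.5; p=np.radians(phi)
    x=lx-(c*np.cos(p)-h*np.sin(p)); z=lz-(c*np.sin(p)+h*np.cos(p))
    print(th,phi,round(x,1),round(z,1))
for sgn in (10,-10):
    Rm=R.from_euler('z',-190.11,degrees=True).as_matrix()@R.from_euler('x',np.pi).as_matrix()@R.from_euler('y',sgn,degrees=True).as_matrix()
    print(sgn,'knife dir', Rm@[-1,0,0])
```

```text
[-0.16885329  0.59275396 -0.45191283] [-166.5    0.3  110. ]
0 0 -162.0 111.5
0.1 6 -159.3 117.3
0.2 10 -155.4 126.3
0.35 14 -147.6 142.2
0.5 16 -137.8 159.9
10 knife dir [ 0.96951621 -0.17287173 -0.17364818]
-10 knife dir [ 0.96951621 -0.17287173  0.17364818]
```

Request:
move_arm([
  {"translation":[-0.1,0,-0.3],"rot":[0,-3,0],"hand":1},
  {"translation":[-0.3,0,-0.6],"rot":[0,-6,0],"hand":1},
  {"translation":[-0.45,0,-1.0],"rot":[0,-8,0],"hand":1},
  {"translation":[-0.65,0,-1.5],"rot":[0,-10,0],"hand":1},
  {"translation":[-0.9,0,-2.0],"rot":[0,-11,0],"hand":1},
  {"translation":[-1.2,0,-2.6],"rot":[0,-13,0],"hand":1},
  {"translation":[-1.45,0,-3.1],"rot":[0,-14,0],"hand":1},
  {"translation":[-1.45,0,-3.1],"rot":[0,-14,0],"hand":1},
])

```text
t: 9.15
eef_pos: [0.4642, 0.0627, 0.1419]
ee_rot: [3.141, 0.246, 2.965]
force: [1.5, -0.8, -1.8]
width: 0.0174
gripper_force: 55.0
```

```bash
cat >> t.py <<'E'
def lid(n='top'):
    im,d=arm.grab_frame(n); M=cam(n); P=cloud(n,d,M); Q=(P-G0)@R.from_euler('z',GY).as_matrix()*1000
    np.savez(n+'c.npz',im=im,d=d); return im,d,Q
E
python3 - <<'E'
from t import *
s=arm.get_state(); print(s['force'],s['width'],((s['eef_pos']-G0)@R.from_euler('z',GY).as_matrix()*1000).round(1))
im,d,Q=lid('top')
dark=(im.max(-1)<60)&(d>0)&(abs(Q[...,1])<65)&(Q[...,0]>-90)&(Q[...,0]<130)&(Q[...,2]>135)
for a in range(-90,130,20):
    k=dark&(Q[...,0]>=a)&(Q[...,0]<a+20)
    if k.sum()>5: print(a,k.sum(),np.median(Q[k][:,2]).round(1))
E
```

```text
[ 1.51635753 -0.79836858 -1.76906645] 0.017386094302450323 [-152.9    0.3  141.9]
-70 424 199.9
-50 489 215.5
-30 452 209.7
-10 437 201.9
10 422 194.6
30 406 187.3
50 394 179.5
70 362 171.5
90 7 165.5
```

The blade has raised the lid to about 0.36 rad. Next I work out the rest of the arc.

```bash
cat > p.py <<'E'
from t import *
def tcp(th,phi,c=97,h=21.5):
    p=np.radians(phi); lx=80-150*np.cos(th)+7*np.sin(th); lz=125+150*np.sin(th)+7*np.cos(th)
    return lx-(c*np.cos(p)-h*np.sin(p)), lz-(c*np.sin(p)+h*np.cos(p))
def gm(x,y,z,phi):
    Rm=R.from_euler('z',-190.11,degrees=True).as_matrix()@R.from_euler('x',np.pi).as_matrix()@R.from_euler('y',-phi,degrees=True).as_matrix()
    go(g(x/1000,y/1000,z/1000),Rm=Rm)
E
python3 - <<'E'
from p import *
print(tcp(.365,14))
for th,phi in [(.45,14),(.55,14),(.65,14),(.75,14),(.85,14),(.95,14),(1.05,14),(1.1,14)]:
    x,z=tcp(th,phi); print(th,round(x),round(z),end=' '); gm(x,0.3,z,phi)
E
```

```text
(np.float64(-146.53728380674139), np.float64(140.75347851158773))
0.45 -141 152 translation cm [-1.44  0.   -0.75] rot deg [ 0.  0. -0.]
0.55 -133 165 translation cm [-2.5  0.  -1.8] rot deg [ 0.  0. -0.]
0.65 -124 177 translation cm [-3.67  0.   -2.74] rot deg [ 0.  0. -0.]
0.75 -114 188 translation cm [-4.93  0.01 -3.57] rot deg [ 0.  0. -0.]
0.85 -103 198 translation cm [-6.26  0.01 -4.26] rot deg [ 0.  0. -0.]
0.95 -90 207 translation cm [-7.65  0.01 -4.82] rot deg [ 0.  0. -0.]
1.05 -77 214 translation cm [-9.09  0.01 -5.23] rot deg [ 0.  0. -0.]
1.1 -71 218 translation cm [-9.83  0.01 -5.38] rot deg [ 0.  0. -0.]
```

Request:
move_arm([
  {"translation":[-0.9,0,-0.8],"rot":[0,0,0],"hand":1},
  {"translation":[-1.9,0,-1.8],"rot":[0,0,0],"hand":1},
  {"translation":[-3.1,0,-2.8],"rot":[0,0,0],"hand":1},
  {"translation":[-4.4,0,-3.6],"rot":[0,0,0],"hand":1},
  {"translation":[-5.7,0,-4.3],"rot":[0,0,0],"hand":1},
  {"translation":[-7.1,0,-4.9],"rot":[0,0,0],"hand":1},
  {"translation":[-8.5,0,-5.3],"rot":[0,0,0],"hand":1},
  {"translation":[-8.5,0,-5.3],"rot":[0,0,0],"hand":1},
])

```text
t: 9.87
eef_pos: [0.5346, 0.0506, 0.2138]
ee_rot: [3.141, 0.244, 2.963]
force: [1.7, 0.6, -2.1]
width: 0.0174
gripper_force: 55.0
```

```bash
cat >> p.py <<'E'
def look():
  s=arm.get_state(); print(s['force'].round(1),s['width'],((s['eef_pos']-G0)@R.from_euler('z',GY).as_matrix()*1000).round(1),np.degrees(s['ee_rot']).round(1))
  for n in ['side','top']:
    im,d,Q=lid(n)
    dark=(im.max(-1)<60)&(d>0)&(abs(Q[...,1])<75)&(Q[...,0]>-90)&(Q[...,0]<260)&(Q[...,2]>135)&(Q[...,2]<310)
    q=Q[dark][:,[0,2]]
    for a in range(130,310,20):
        k=q[(q[:,1]>=a)&(q[:,1]<a+20)]
        if len(k)>5: print(n,'z',a,len(k),'x',np.percentile(k[:,0],[2,50,98]).round())
E
python3 - <<'E'
from p import *
look()
E
```

```text
[ 1.7  0.6 -2.1] 0.01739825085443589 [-81.5   0.7 213.8] [180.   14.  169.8]
side z 130 87 x [-21.  79. 106.]
side z 150 91 x [  4.  74. 105.]
side z 170 95 x [40. 61. 89.]
side z 190 95 x [27. 49. 77.]
side z 210 76 x [15. 37. 65.]
side z 230 89 x [-69.  23.  53.]
side z 250 215 x [-5.  8. 35.]
side z 270 63 x [16. 22. 27.]
top z 130 45 x [-20.   1. 101.]
top z 150 84 x [-18.  18. 106.]
top z 170 184 x [ 52.  95. 103.]
top z 190 195 x [38. 82. 90.]
top z 210 215 x [24. 69. 77.]
top z 230 235 x [ 5. 55. 63.]
top z 250 1049 x [-3. 13. 49.]
top z 270 414 x [18. 27. 35.]
top z 290 19 x [-81. -71. -64.]
```

Run:
```python
from p import *
for x,z,p in [(-80,205,0),(50,205,0)]: gm(x,.7,z,p)
```

```text
translation cm [-0.14  0.07  0.81] rot deg [-0.  13.9 -0.1]
translation cm [-12.76   0.1    3.94] rot deg [-0.  13.9 -0.1]
```

Request:
move_arm([
  {"translation":[0,0,0.8],"rot":[0,7,0],"hand":1},
  {"translation":[-0.1,0,0.8],"rot":[0,13.9,0],"hand":1},
  {"translation":[-0.1,0,0.8],"rot":[0,13.9,0],"hand":1},
  {"translation":[-2.1,0,1.3],"rot":[0,13.9,0],"hand":1},
  {"translation":[-4.1,0,1.8],"rot":[0,13.9,0],"hand":1},
  {"translation":[-6.1,0,2.3],"rot":[0,13.9,0],"hand":1},
  {"translation":[-8.1,0,2.8],"rot":[0,13.9,0],"hand":1},
  {"translation":[-8.1,0,2.8],"rot":[0,13.9,0],"hand":1},
])

```text
t: 10.63
eef_pos: [0.6182, 0.0349, 0.2036]
ee_rot: [-3.14, 0.0, 2.963]
force: [1.0, 0.9, -0.3]
width: 0.0176
gripper_force: 55.0
```

Run:
```python
from p import *
look(); gm(50,.7,205,0)
```

```text
[ 1.   0.9 -0.3] 0.01755428122592823 [ 3.600e+00 -1.000e-01  2.036e+02] [-179.9    0.   169.8]
side z 130 113 x [  5. 108. 121.]
side z 150 154 x [ 83. 113. 123.]
side z 170 141 x [ 85. 116. 125.]
side z 190 121 x [ 87. 116. 127.]
side z 210 200 x [-70.  99. 129.]
side z 230 137 x [ -7. 123. 131.]
side z 250 77 x [ -6. 111. 133.]
side z 270 137 x [-31. 111. 129.]
side z 290 76 x [-36. -31. -12.]
top z 130 104 x [-19. 120. 122.]
top z 150 144 x [-12. 122. 124.]
top z 170 157 x [ 87. 124. 126.]
top z 190 71 x [ 88. 125. 127.]
top z 210 89 x [-73.  91. 125.]
top z 230 44 x [-56. 102. 127.]
top z 250 37 x [ 94. 110. 130.]
top z 270 864 x [ 96. 117. 134.]
top z 290 233 x [-36. -30.  40.]
translation cm [-4.83  0.09 -0.06] rot deg [-0.   0.  -0.1]
```

Request:
move_arm([
  {"translation":[-1.5,0,0],"rot":[0,0,0],"hand":1},
  {"translation":[-3,0,0],"rot":[0,0,0],"hand":1},
  {"translation":[-4.5,0,0],"rot":[0,0,0],"hand":1},
  {"translation":[-5.4,0,0],"rot":[0,0,0],"hand":1},
  {"translation":[-5.4,0,0],"rot":[0,0,0],"hand":1},
])

```text
t: 11.15
eef_pos: [0.6702, 0.0258, 0.2053]
ee_rot: [-3.141, 0.002, 2.964]
force: [-0.9, -0.3, -0.4]
width: 0.0172
gripper_force: 55.0
```

Run:
```python
from p import *
look(); gm(-120,.7,205,0)
```

```text
[-0.9 -0.3 -0.4] 0.017176316950578748 [5.640e+01 1.000e-01 2.053e+02] [-1.800e+02  1.000e-01  1.698e+02]
side z 130 150 x [ 10. 126. 138.]
side z 150 193 x [ 98. 137. 149.]
side z 170 190 x [111. 149. 160.]
side z 190 156 x [121. 160. 172.]
side z 210 228 x [-18. 153. 183.]
side z 230 88 x [ 46. 162. 186.]
side z 250 40 x [ 46. 154. 162.]
side z 270 8 x [16. 25. 44.]
side z 290 80 x [16. 20. 42.]
top z 130 35 x [-11.  95. 127.]
top z 150 103 x [  1. 143. 151.]
top z 170 205 x [110. 155. 163.]
top z 190 232 x [145. 167. 174.]
top z 210 127 x [-11. 152. 176.]
top z 230 324 x [ 31. 179. 190.]
top z 250 249 x [ 45. 163. 174.]
top z 270 15 x [18. 18. 33.]
top z 290 297 x [17. 25. 36.]
translation cm [17.54  0.04  0.03] rot deg [ 0.   0.1 -0.1]
```

The lid stands at about 2.09 rad. Now I carry the knife back to where it lay.

Run:
```python
from p import *
go([.50,-.224,.20],[180,0,-185]); go([.50,-.224,-.0075],[180,0,-185])
```

```text
translation cm [ 12.24 -27.59   0.54] rot deg [ 0.   0.1 -5.2]
translation cm [ 12.28 -27.59  21.29] rot deg [ 0.   0.1 -5.2]
```

Request:
move_arm([
  {"translation":[3,0,0],"rot":[0,0,0],"hand":1},
  {"translation":[7,0,0],"rot":[0,0,0],"hand":1},
  {"translation":[11,-2,0],"rot":[0,0,0],"hand":1},
  {"translation":[12.2,-6,0],"rot":[0,0,-2],"hand":1},
  {"translation":[12.2,-10,0],"rot":[0,0,-4],"hand":1},
  {"translation":[12.2,-14,0],"rot":[0,0,-5.2],"hand":1},
  {"translation":[12.2,-18,0],"rot":[0,0,-5.2],"hand":1},
  {"translation":[12.2,-22,0],"rot":[0,0,-5.2],"hand":1},
])

```text
t: 11.92
eef_pos: [0.5095, -0.1703, 0.2065]
ee_rot: [3.141, 0.004, 3.056]
force: [1.1, 0.6, -1.2]
width: 0.0174
gripper_force: 55.0
```

Run:
```python
from p import *
print(arm.get_state()['eef_pos']);go([.50,-.224,.20],[180,0,-185]); go([.50,-.224,-.0075],[180,0,-185])
```

```text
[ 0.509464   -0.17030622  0.20646251]
translation cm [ 0.49 -5.43  0.64] rot deg [0.  0.2 0.1]
translation cm [ 0.57 -5.43 21.39] rot deg [0.  0.2 0.1]
```

Request:
move_arm([
  {"translation":[0.5,-3.5,2],"rot":[0,0,0],"hand":1},
  {"translation":[0.5,-5.4,5],"rot":[0,0,0],"hand":1},
  {"translation":[0.5,-5.4,9],"rot":[0,0,0],"hand":1},
  {"translation":[0.5,-5.4,13],"rot":[0,0,0],"hand":1},
  {"translation":[0.5,-5.4,16.5],"rot":[0,0,0],"hand":1},
  {"translation":[0.5,-5.4,19],"rot":[0,0,0],"hand":1},
  {"translation":[0.5,-5.4,20.5],"rot":[0,0,0],"hand":1},
  {"translation":[0.5,-5.4,20.8],"rot":[0,0,0],"hand":1},
])

```text
t: 12.58
eef_pos: [0.4989, -0.2221, -0.005]
ee_rot: [3.142, -0.002, 3.054]
force: [-0.2, 0.3, 0.2]
width: 0.0174
gripper_force: 55.0
```

Request:
move_arm([
  {"translation":[0,0,0.2],"rot":[0,0,0],"hand":1},
  {"translation":[0,0,0.3],"rot":[0,0,0],"hand":1},
  {"translation":[0,0,0.3],"rot":[0,0,0],"hand":1},
])

```text
t: 12.83
eef_pos: [0.5024, -0.2226, -0.0042]
ee_rot: [-3.141, 0.004, 3.055]
force: [-0.6, -0.2, -0.2]
width: 0.0174
gripper_force: 55.0
```

Request:
move_arm([
  {"translation":[0,0,0.1],"rot":[0,0,0],"hand":0.8},
  {"translation":[0,0,0.1],"rot":[0,0,0],"hand":0.8},
  {"translation":[0,0,0.1],"rot":[0,0,0],"hand":0.3},
  {"translation":[0,0,0.1],"rot":[0,0,0],"hand":0.3},
  {"translation":[0,0,0.1],"rot":[0,0,0],"hand":0.3},
  {"translation":[0,0,0.1],"rot":[0,0,0],"hand":0.3},
])

```text
t: 13.33
eef_pos: [0.5016, -0.2227, -0.0064]
ee_rot: [-3.141, 0.002, 3.055]
force: [-1.0, 1.1, -0.5]
width: 0.0388
gripper_force: 0.0
```

Request:
move_arm([
  {"translation":[0,0,-1.5],"rot":[0,0,0],"hand":0.3},
  {"translation":[0,0,-4],"rot":[0,0,0],"hand":0.3},
  {"translation":[0,0,-8],"rot":[0,0,0],"hand":0.3},
  {"translation":[0,0,-12],"rot":[0,0,0],"hand":0.3},
  {"translation":[0,0,-16],"rot":[0,0,0],"hand":0.3},
  {"translation":[0,0,-20],"rot":[0,0,0],"hand":0.3},
  {"translation":[0,0,-22],"rot":[0,0,0],"hand":0.3},
  {"translation":[0,0,-22],"rot":[0,0,0],"hand":0.3},
])

```text
t: 14.0
eef_pos: [0.5037, -0.2234, 0.2195]
ee_rot: [-3.14, 0.011, 3.055]
force: [0.8, -0.5, 0.2]
width: 0.0614
gripper_force: 0.0
```

Run:
```python
from p import *
T=tool(); im,d=arm.grab_frame('wrist'); M=cam('wrist',T); P=cloud('wrist',d,M)
cx=[.475,-.221]
m=(P[...,2]>.004)&(P[...,2]<.04)&(abs(P[...,1]+.224)<.035)&(P[...,0]>.4)&(P[...,0]<.66)&(d>0)
q=P[m]; c=q[:,:2].mean(0);U=np.linalg.svd(q[:,:2]-c,full_matrices=False)[2][0];U*=np.sign(U[0]);s=(q[:,:2]-c)@U
for a in np.arange(s.min(),s.max(),.02): print(round(a,3),np.median(q[(s>=a)&(s<a+.02)][:,2]).round(4),end='; ')
print(c,U)
im,d,Q=lid('top'); M=cam('top')
for l in ['burr_cap','cap_seat','mug','small_bowl','coffee_scoop','butter_knife']:
    for r in arm.pinpoint(l,'top'): x=w(M,r['point']); print(l,round(r['p'],2),x.round(3),((x-G0)@R.from_euler('z',GY).as_matrix()*1000).round(1))
r=np.hypot(Q[...,0],Q[...,1]); k=(r<32)&(Q[...,2]>150)&(Q[...,2]<165)&(d>0)
print('captop',k.sum(),Q[k].mean(0),np.median(Q[k][:,2]),cv2.minEnclosingCircle(Q[k][:,:2].astype(np.float32)))
# target above cap: tool yaw -100
for z in (.26,.165): go(g(0,0,z),[180,0,-100.1])
```

```text
-0.091 0.0188; -0.071 0.0191; -0.051 0.0189; -0.031 0.0189; -0.011 0.0189; 0.009 0.0107; 0.029 0.0106; 0.049 0.0105; 0.069 0.0106; 0.089 0.0106; [ 0.51679537 -0.22319694] [ 0.99702134 -0.07712617]
mug 0.61 [ 0.613 -0.425 -0.001] [  79.  -454.2   -0.7]
small_bowl 0.61 [ 0.754 -0.179 -0.004] [ 174.8 -187.2   -4.1]
coffee_scoop 0.57 [ 0.409  0.074 -0.003] [-209.2    2.    -3. ]
coffee_scoop 0.41 [0.773 0.007 0.252] [ 1.612e+02 -1.000e-01  2.522e+02]
butter_knife 0.75 [ 0.476 -0.218 -0.001] [ -92.4 -274.4   -0.9]
butter_knife 0.51 [ 0.224 -0.361  0.001] [-314.9 -458.9    1.3]
butter_knife 0.48 [ 0.469 -0.339  0.001] [ -77.8 -394.1    0.8]
captop 0 [nan nan nan] nan ((0.0, 0.0), 0.0)
translation cm [-9.12 26.71 -4.79] rot deg [  0.   -0.  -84.9]
translation cm [-9.13 26.71  4.71] rot deg [  0.   -0.  -84.9]<stdin>:12: RuntimeWarning: Mean of empty slice.
  ret = um.true_divide(
  return _methods._mean(a, axis=axis, dtype=dtype,
  ret = ret.dtype.type(ret / rcount)
```

Request:
move_arm([
  {"translation":[-1,4,-4],"rot":[0,0,-7],"hand":0.3},
  {"translation":[-2,8,-4.8],"rot":[0,0,-14],"hand":0.3},
  {"translation":[-4,12,-4.8],"rot":[0,0,-21],"hand":0.3},
  {"translation":[-5,16,-4.8],"rot":[0,0,-28],"hand":0.3},
  {"translation":[-7,20,-4.8],"rot":[0,0,-35],"hand":0.3},
  {"translation":[-8,23,-4.8],"rot":[0,0,-42],"hand":0.3},
  {"translation":[-9.1,26.7,-4.8],"rot":[0,0,-49],"hand":0.3},
  {"translation":[-9.1,26.7,-4.8],"rot":[0,0,-56],"hand":0.3},
])

```text
t: 15.07
eef_pos: [0.6167, 0.0406, 0.2597]
ee_rot: [-3.141, -0.0, -2.242]
force: [0.5, 0.0, 0.2]
width: 0.0616
gripper_force: 0.0
```

Run:
```python
from p import *
go(g(0,0,.26),[180,0,-100.1])
```

```text
translation cm [ 0.52 -0.15 -0.03] rot deg [ -0.   -0.  -28.3]
```

Request:
move_arm([
  {"translation":[0.5,-0.2,0],"rot":[0,0,-7],"hand":0.3},
  {"translation":[0.5,-0.2,0],"rot":[0,0,-14],"hand":0.3},
  {"translation":[0.5,-0.2,0],"rot":[0,0,-21],"hand":0.3},
  {"translation":[0.5,-0.2,0],"rot":[0,0,-28.3],"hand":0.3},
  {"translation":[0.5,-0.2,0],"rot":[0,0,-28.3],"hand":0.3},
  {"translation":[0.5,-0.2,0],"rot":[0,0,-28.3],"hand":0.3},
])

```text
t: 15.57
eef_pos: [0.6132, 0.0303, 0.2608]
ee_rot: [-3.141, -0.001, -1.761]
force: [0.8, 0.2, 0.1]
width: 0.0612
gripper_force: 0.0
```

```bash
cat >> p.py <<'E'
def cap(save=None):
    T=tool(); s=arm.get_state(); print('q',s['q'].round(2),T[:3,3].round(4))
    im,d=arm.grab_frame('wrist'); M=cam('wrist',T); P=cloud('wrist',d,M); Q=(P-G0)@R.from_euler('z',GY).as_matrix()*1000
    for l in ['burr_cap','cap_seat']:
        for r in arm.pinpoint(l,'wrist'): x=w(M,r['point']); print(l,round(r['p'],2),x.round(3),((x-G0)@R.from_euler('z',GY).as_matrix()*1000).round(1))
    r=np.hypot(Q[...,0],Q[...,1]); k=(r<35)&(Q[...,2]>152)&(Q[...,2]<185)&(d>0)
    if k.sum(): print('captop',k.sum(),np.median(Q[k][:,2]),cv2.minEnclosingCircle(Q[k][:,:2].astype(np.float32)))
    f=(r<26)&(r>21)&(Q[...,2]>124)&(Q[...,2]<146)&(d>0); print('flange',f.sum(),np.median(Q[f][:,2]) if f.sum() else None)
    if save: cv2.imwrite(save,im[:,:,::-1])
E
python3 - <<'E'
from p import *
cap('pics/c1.png')
E
```

```text
q [ 0.37  0.23 -0.06  0.   -1.28 -0.56] [0.6132 0.0303 0.2608]
burr_cap 0.67 [0.615 0.033 0.127] [  0.4  -2.4 127.1]
captop 1726 156.41348859089632 ((-0.2598937749862671, -0.6124289035797119), 20.852991104125977)
flange 584 131.17109606828484
```

View pics/c1.png

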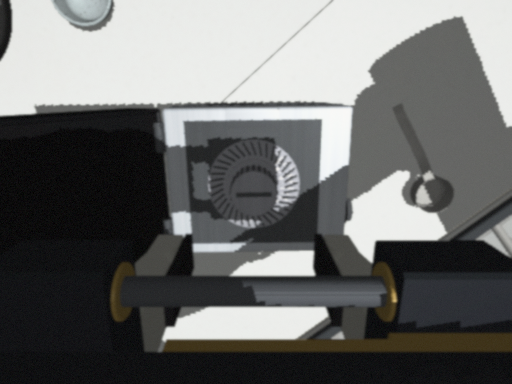

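Run:
```python
from p import *
go(g(-.0002,-.0006,.121),[180,0,-100.1])
```

```text
translation cm [-4.900e-01 -1.000e-02  1.402e+01] rot deg [-0.1 -0.  -0.8]
```

Request:
move_arm([
  {"translation":[-0.5,0,3],"rot":[0,0,-0.8],"hand":0.3},
  {"translation":[-0.5,0,6],"rot":[0,0,-0.8],"hand":0.3},
  {"translation":[-0.5,0,9],"rot":[0,0,-0.8],"hand":0.3},
  {"translation":[-0.5,0,11.5],"rot":[0,0,-0.8],"hand":0.3},
  {"translation":[-0.5,0,13.2],"rot":[0,0,-0.8],"hand":0.3},
  {"translation":[-0.5,0,14],"rot":[0,0,-0.8],"hand":0.3},
  {"translation":[-0.5,0,14],"rot":[0,0,-0.8],"hand":0.3},
  {"translation":[-0.5,0,14],"rot":[0,0,-0.8],"hand":0.3},
])

```text
t: 16.38
eef_pos: [0.6149, 0.0352, 0.122]
ee_rot: [-3.139, -0.0, -1.744]
force: [-0.6, 0.2, -0.2]
width: 0.0613
gripper_force: 0.0
```

Run:
```python
from p import *
s=arm.get_state(); print(s['force'],s['moment']); go(g(-.0002,-.0006,.121),[180,0,-100.1])
```

```text
[-0.59165417  0.16289756 -0.16895598] [0.01745792 0.00767737 0.03790297]
translation cm [0.02 0.04 0.1 ] rot deg [-0.1 -0.   0.2]
```

Request:
move_arm([
  {"translation":[0,0,0],"rot":[0,0,0],"hand":1},
  {"translation":[0,0,0],"rot":[0,0,0],"hand":1},
  {"translation":[0,0,0],"rot":[0,0,0],"hand":1},
  {"translation":[0,0,0],"rot":[0,0,0],"hand":1},
  {"translation":[0,0,0],"rot":[0,0,0],"hand":1},
  {"translation":[0,0,0],"rot":[0,0,0],"hand":1},
  {"translation":[0,0,0],"rot":[0,0,0],"hand":1},
], squeeze=12)

```text
t: 16.97
eef_pos: [0.6148, 0.0353, 0.1223]
ee_rot: [-3.139, 0.0, -1.743]
force: [-0.6, 0.4, 6.0]
width: 0.039
gripper_force: 12.0
```

Run:
```python
from p import *
s=arm.get_state(); print(s['force'],s['moment'],s['width'],s['gripper_force'],np.degrees(s['ee_rot'][2]))
```

```text
[-0.63959914  0.36038294  5.97367047] [ 0.20970057  0.55179693 -0.03533123] 0.0389577791686271 12.003250569105148 -99.87317909933329
```

Request:
move_arm([
  {"translation":[0,0,0],"rot":[0,0,-3],"hand":1},
  {"translation":[0,0,0],"rot":[0,0,-6],"hand":1},
  {"translation":[0,0,0],"rot":[0,0,-9],"hand":1},
  {"translation":[0,0,0],"rot":[0,0,-9],"hand":1},
])

```text
t: 17.3
eef_pos: [0.6152, 0.0354, 0.1225]
ee_rot: [-3.138, -0.0, -1.583]
force: [0.2, 0.5, 6.2]
width: 0.0396
gripper_force: 12.0
```

Run:
```python
from p import *
s=arm.get_state(); print(s['force'],s['moment'],np.degrees(s['ee_rot'][2]))
```

```text
[0.15791361 0.50949113 6.22976849] [ 0.16623594  0.40336585 -0.05437468] -90.68080185956627
```

Request:
move_arm([
  {"translation":[0,0,0],"rot":[0,0,4],"hand":1},
  {"translation":[0,0,0],"rot":[0,0,9],"hand":1},
  {"translation":[0,0,0],"rot":[0,0,14],"hand":1},
  {"translation":[0,0,0],"rot":[0,0,18],"hand":1},
  {"translation":[0,0,0],"rot":[0,0,18],"hand":1},
])

```text
t: 17.72
eef_pos: [0.6153, 0.0354, 0.1222]
ee_rot: [-3.138, 0.001, -1.903]
force: [0.2, 0.2, 5.0]
width: 0.0397
gripper_force: 12.0
```

Run:
```python
from p import *
s=arm.get_state(); print(s['force'],s['moment'],np.degrees(s['ee_rot'][2]))
```

```text
[0.18487276 0.15886718 4.99107164] [ 0.16597718 -0.16630981  0.17799697] -109.02131670657451
```

Anticlockwise by 9° met no resistance (moment about -0.05 N m), while clockwise is blocked (+0.18 N m), so it is a right-hand thread. I'll unscrew anticlockwise and climb with it.

Request:
move_arm([
  {"translation":[0,0,0],"rot":[0,0,-7],"hand":1},
  {"translation":[0,0,-0.02],"rot":[0,0,-14],"hand":1},
  {"translation":[0,0,-0.05],"rot":[0,0,-21],"hand":1},
  {"translation":[0,0,-0.09],"rot":[0,0,-28],"hand":1},
  {"translation":[0,0,-0.13],"rot":[0,0,-35],"hand":1},
  {"translation":[0,0,-0.17],"rot":[0,0,-42],"hand":1},
  {"translation":[0,0,-0.21],"rot":[0,0,-49],"hand":1},
  {"translation":[0,0,-0.25],"rot":[0,0,-56],"hand":1},
], squeeze=20)

```text
t: 18.38
eef_pos: [0.6145, 0.0356, 0.1245]
ee_rot: [-3.14, -0.001, -0.914]
force: [-1.9, 1.6, 7.0]
width: 0.0397
gripper_force: 20.0
```

Run:
```python
from p import *
s=arm.get_state(); print(s['force'],s['moment'],np.degrees(s['ee_rot'][2]),s['q'].round(2)); cap()
```

```text
[-1.86380331  1.59997328  6.99330906] [ 0.55232182  0.87544109 -0.08989324] -52.38721537309581 [ 0.38  0.33 -0.25  0.   -0.99  0.28]
q [ 0.38  0.33 -0.25  0.   -0.99  0.28] [0.6145 0.0356 0.1245]
burr_cap 0.67 [0.616 0.034 0.129] [  1.4  -1.6 128.5]
captop 6353 158.82133915300142 ((8.597991943359375, -7.788816452026367), 32.94767379760742)
flange 1817 133.60682538829025
```

Request:
move_arm([
  {"translation":[0,0,-0.04],"rot":[0,0,-7],"hand":1},
  {"translation":[0,0,-0.08],"rot":[0,0,-14],"hand":1},
  {"translation":[0,0,-0.1],"rot":[0,0,-21],"hand":1},
  {"translation":[0,0,-0.1],"rot":[0,0,-28],"hand":1},
  {"translation":[0,0,-0.1],"rot":[0,0,-34],"hand":1},
  {"translation":[0,0,-0.1],"rot":[0,0,-34],"hand":1},
], squeeze=25)

```text
t: 19.03
eef_pos: [0.6145, 0.0352, 0.1251]
ee_rot: [-3.141, -0.002, -0.323]
force: [-0.6, -0.1, 3.4]
width: 0.0397
gripper_force: 25.0
```

Request:
move_arm([
  {"translation":[0,0,-0.1],"rot":[0,0,0],"hand":1},
  {"translation":[0,0,-0.2],"rot":[0,0,0],"hand":1},
  {"translation":[0,0,-0.4],"rot":[0,0,0],"hand":1},
  {"translation":[0,0,-0.4],"rot":[0,0,0],"hand":1},
])

```text
t: 19.37
eef_pos: [0.6143, 0.0352, 0.129]
ee_rot: [-3.142, -0.001, -0.331]
force: [0.8, 0.2, 0.1]
width: 0.0398
gripper_force: 25.0
```

Run:
```python
from p import *
s=arm.get_state(); print(s['force'],s['moment'],np.degrees(s['ee_rot'][2]),s['q'].round(2)); cap()
```

```text
[0.80609125 0.21309358 0.11024576] [-0.06790488  0.0749847   0.04086578] -18.958806847023496 [ 0.37  0.33 -0.24  0.   -1.    0.86]
q [ 0.37  0.33 -0.24  0.   -1.    0.86] [0.6143 0.0352 0.129 ]
burr_cap 0.85 [0.612 0.035 0.137] [ -2.9  -0.7 137.4]
captop 6398 163.0090612404839 ((11.208272933959961, -1.7571334838867188), 33.08489990234375)
flange 1753 137.8123308559201
```

The cap is free: it follows the gripper up with no force. I'll lift it straight up with a firmer grip.

Request:
move_arm([
  {"translation":[0,0,-0.8],"rot":[0,0,0],"hand":1},
  {"translation":[0,0,-1.8],"rot":[0,0,0],"hand":1},
  {"translation":[0,0,-3],"rot":[0,0,0],"hand":1},
  {"translation":[0,0,-4.5],"rot":[0,0,0],"hand":1},
  {"translation":[0,0,-5.8],"rot":[0,0,0],"hand":1},
  {"translation":[0,0,-6],"rot":[0,0,0],"hand":1},
  {"translation":[0,0,-6],"rot":[0,0,0],"hand":1},
  {"translation":[0,0,-6],"rot":[0,0,0],"hand":1},
], squeeze=35)

```text
t: 20.18
eef_pos: [0.614, 0.0353, 0.1889]
ee_rot: [-3.141, -0.002, -0.33]
force: [-1.1, -0.2, -1.6]
width: 0.0394
gripper_force: 35.0
```

Request:
move_arm([
  {"translation":[0,0,0],"rot":[0,0,0],"hand":1},
  {"translation":[0,0,0],"rot":[0,0,0],"hand":1},
  {"translation":[0,0,0],"rot":[0,0,0],"hand":1},
  {"translation":[0,0,0],"rot":[0,0,0],"hand":1},
  {"translation":[0,0,0],"rot":[0,0,0],"hand":1},
  {"translation":[0,0,0],"rot":[0,0,0],"hand":1},
])

```text
t: 20.68
eef_pos: [0.6143, 0.0352, 0.1888]
ee_rot: [-3.142, -0.001, -0.33]
force: [-0.3, -0.2, -1.3]
width: 0.0394
gripper_force: 35.0
```

Run:
```python
from p import *
T=tool(); im,d=arm.grab_frame('wrist'); M=cam('wrist',T)
for r in arm.pinpoint('burr_cap','wrist'): print(r['p'],((w(M,r['point'])-G0)@R.from_euler('z',GY).as_matrix()*1000).round(1))
look()
im=np.load('sidec.npz')['im']; cv2.imwrite('pics/end.png',cv2.resize(im[:,:,::-1],(800,600)))
```

```text
0.9 [  1.1  -2.7 195.1]
[ 0.1  0.1 -1.3] 0.03936242197563511 [ -0.3  -0.4 188.9] [-1.80e+02 -1.00e-01 -1.89e+01]
side z 130 146 x [ 88. 127. 138.]
side z 150 184 x [101. 137. 149.]
side z 170 196 x [110. 148. 160.]
side z 190 204 x [122. 159. 171.]
side z 210 200 x [132. 171. 183.]
side z 230 110 x [143. 165. 186.]
side z 250 33 x [153. 155. 163.]
side z 270 37 x [-47. -33.  -1.]
side z 290 139 x [-48. -16.  14.]
top z 130 274 x [ 95. 134. 140.]
top z 150 416 x [102. 144. 151.]
top z 170 449 x [115. 155. 162.]
top z 190 481 x [127. 166. 174.]
top z 210 150 x [  0. 163. 176.]
top z 230 391 x [146. 178. 189.]
top z 250 336 x [  4. 163. 172.]
top z 270 328 x [-44. -14.  29.]
top z 290 548 x [-44.  -9.  27.]
```

View pics/end.png

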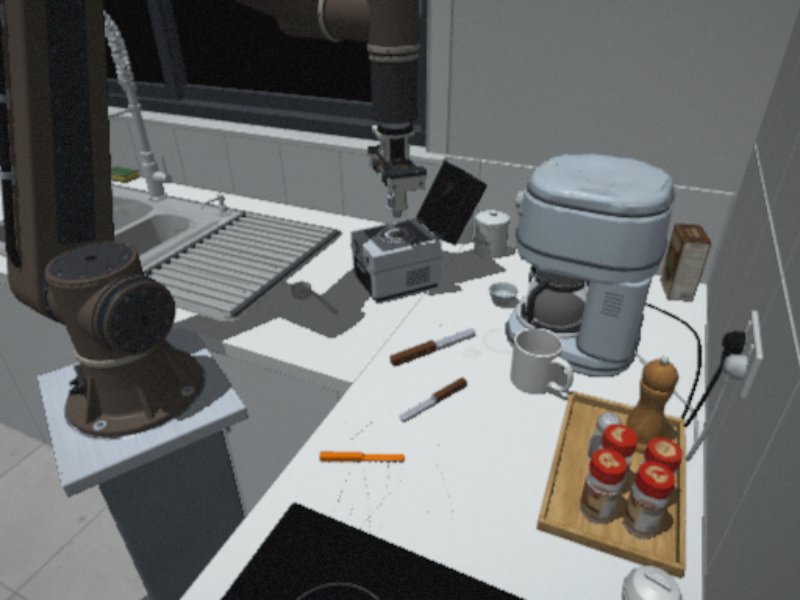

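The final picture shows the cap held above the grinder at (398,205), the lid leaning back at (450,200) and the knife flat at (432,347). The mug (540,360), bowl (503,293) and scoop (300,290) are in place. I'll hand the job in.

```bash
python3 -c "
from station import arm
print(arm.job_done())"
```

```text
the job is handed in; nothing more can be done
None
```

The job is handed in: I levered the lid up with the blade and swung it back to about 2.1 rad, laid the knife flat on the worktop, and unscrewed the cap anticlockwise (right-hand thread); the gripper holds it about 6 cm above its seat, and the mug, bowl and scoop show no movement beyond the measuring error.

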